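# Stack the cartons on the two sloping stands by width, long one below

## Task

Clear the four cardboard cartons off the bench onto the two sloping stands: the two wide cartons on the wide stand, the two narrow ones on the narrow stand. On each stand lay the longer carton flat on the slope and the shorter one on top of it, both lengthwise down the slope, centred across the stand and right down against the backstop. Leave everything else on the bench where it is.

Things in the scene. Friction and masses are not known exactly. Their poses are not given: they have to be found in the camera images.
- wide_long: Closed plain cardboard carton, wide and long (the biggest): 96 mm long (its x axis) by 60 mm wide (its y axis) by 34 mm high, rigid, under 0.4 kg, with a pale strip of tape along the middle of its top. It starts lying flat on the table, tape up. Origin: centre of its underside; z points up out of the taped top. The two ends are alike, so either way round will do.
- wide_short: Closed plain cardboard carton, wide and short: 72 mm long (its x axis) by 60 mm wide (its y axis) by 24 mm high, rigid, under 0.4 kg, with a pale strip of tape along the middle of its top. It starts lying flat on the table, tape up. Origin: centre of its underside; z points up out of the taped top. The two ends are alike, so either way round will do.
- narrow_long: Closed plain cardboard carton, narrow and long: 84 mm long (its x axis) by 42 mm wide (its y axis) by 34 mm high, rigid, under 0.4 kg, with a pale strip of tape along the middle of its top. It starts lying flat on the table, tape up. Origin: centre of its underside; z points up out of the taped top. The two ends are alike, so either way round will do.
- narrow_short: Closed plain cardboard carton, narrow and short (the smallest): 58 mm long (its x axis) by 42 mm wide (its y axis) by 24 mm high, rigid, under 0.4 kg, with a pale strip of tape along the middle of its top. It starts lying flat on the table, tape up. Origin: centre of its underside; z points up out of the taped top. The two ends are alike, so either way round will do.
- wide_deck: The wider fixed steel stand's deck: 72 mm wide (y, level), 110 mm long, sloping 12 degrees down to a backstop plate (46 mm high, 4 mm thick, full width) at its low end, nearest the robot. Origin: on the deck's surface at the backstop's foot, mid-width, about 30 mm up. x points down the slope into the backstop (deck at x = -110 to 0 mm), z square to the deck, up. No side walls.
- narrow_deck: The narrower fixed steel stand's deck: 50 mm wide (y, level), 110 mm long, sloping 12 degrees down to a backstop plate (46 mm high, 4 mm thick, full width) at its low end, nearest the robot. Origin: on the deck's surface at the backstop's foot, mid-width, about 30 mm up. x points down the slope into the backstop (deck at x = -110 to 0 mm), z square to the deck, up. No side walls.
- jig_block: Bystander: grey steel block with two drilled holes, 50 x 90 x 28 mm, not a carton. Origin: centre of its underside, long side along its y axis. To be left where it is.
- round_stub: Bystander: turned round steel stub, 38 mm diameter, 55 mm high, standing upright. Origin: centre of its underside. To be left where it is.
- tape_measure: Bystander: black tape measure lying flat, 62 x 75 x 35 mm. Origin: centre of its underside. To be left where it is.
- bearing: Bystander: steel ball bearing lying flat, 52 mm diameter, 15 mm high. Origin: centre of its underside. To be left where it is.

How it is judged (in metres and radians):
At the end, for the whole second after the job is handed in: Long cartons flat on the deck of their width, short ones flat on the long ones (5 mm in height, 5 degrees); each within 10 mm of the backstop and of the deck's middle line, lengthwise down the slope within 10 degrees; all released and at rest (x of wide_long in the frame of wide_deck between -0.058 and -0.044 m and y of wide_long in the frame of wide_deck between -0.01 and 0.01 m and z of wide_long in the frame of wide_deck between -0.005 and 0.005 m and angle between the x axis of each of wide_long, wide_short and the x axis of wide_deck, either way round below 0.17 rad and angle between the z axis of each of wide_long, wide_short and the z axis of wide_deck, either way round below 0.09 rad and linear speed of each of wide_long, wide_short, narrow_long, narrow_short below 0.02 m/s and angular speed of each of wide_long, wide_short, narrow_long, narrow_short below 0.2 rad/s and x of wide_short in the frame of wide_deck between -0.046 and -0.032 m and y of wide_short in the frame of wide_deck between -0.01 and 0.01 m and z of wide_short in the frame of wide_deck between 0.029 and 0.039 m and x of narrow_long in the frame of narrow_deck between -0.052 and -0.038 m and y of narrow_long in the frame of narrow_deck between -0.01 and 0.01 m and z of narrow_long in the frame of narrow_deck between -0.005 and 0.005 m and angle between the x axis of each of narrow_long, narrow_short and the x axis of narrow_deck, either way round below 0.17 rad and angle between the z axis of each of narrow_long, narrow_short and the z axis of narrow_deck, either way round below 0.09 rad and x of narrow_short in the frame of narrow_deck between -0.039 and -0.025 m and y of narrow_short in the frame of narrow_deck between -0.01 and 0.01 m and z of narrow_short in the frame of narrow_deck between 0.029 and 0.039 m); the robot touches nothing.
It fails at once if the jig block is pushed more than 25 mm from its place (distance of jig_block from where it was at the start of the episode above 0.025 m).
It fails at once if the round stub is pushed more than 25 mm from its place (distance of round_stub from where it was at the start of the episode above 0.025 m).
It fails at once if the tape measure is pushed more than 25 mm from its place (distance of tape_measure from where it was at the start of the episode above 0.025 m).
It fails at once if the bearing is pushed more than 25 mm from its place (distance of bearing from where it was at the start of the episode above 0.025 m).
It also fails if it takes over 104 s, if anything falls off the work surface, if the arm or the gripper's body presses on something with over 40 N, if the wrist force passes 120 N, or if a joint passes its speed limit or range.

## Robot

A 6-joint arm with a two-finger parallel gripper is mounted at the origin on a cart in front of the work surface, level with it; the furniture and walls round the work are solid. World frame = base frame: x ahead of the robot, y to its left, z up, the work surface at z = 0. Lengths are in mm, angles in rad, forces in N, time in s.
With the tool pointing down it reaches from about 325 to 900 mm from the base axis. Payload 6.1 kg.
Tool frame: the origin (TCP) lies at the very end of the fingers, on their centre line; the grasp point (between the pads) lies 19 mm behind it; z points along the fingers, y is the line along which they close (so a half turn about z gives the same grasp; the last joint's range is limited). The gripper opens to 85 mm and grips with 20 to 120 N. Pads are 22 mm wide; open, the fingers measure 114 mm over their backs; the gripper's body (76 mm by 85 mm) begins 54 mm behind the grasp point. The pads swing forward as they close: fully open they stand 13 mm farther back than shut.
Start: joints at [-1.362, 0.22, 1.526, -0, 1.395, -0.126], TCP at [205.355, -590.292, 231.3] pointing down, gripper open.
Joint ranges: [-2.98, 2.98], [-0.91, 2.08], [0.09, 2.57], [-1.24, 4.39], [0.2, 2.65], [-2.68, 2.68]. Speed limits (rad/s): [2.57, 2.57, 3.01, 3.14, 3.14, 3.14].

## Interface

Orientations are given as a unit quaternion [x, y, z, w].
In Python, from bench import r gives the robot as it stands. Calls block until the motion is done:
- r.movep(position, orientation): joint-space move of the TCP to a pose.
- r.move_l(position, ori=None, speed=150, contact_N=None): straight line of the TCP; ori=None keeps the orientation; speed is the mean speed in mm/s. With contact_N (N) it stops when the force on the tool has changed by that much, and returns True; else False.
- r.move_j(angles): joint-space move.
- r.set_gripper(opening, strength=None): finger opening in mm; strength is the grip in N (None keeps the last); returns when the fingers have stopped.
- r.wait(seconds).
- r.ik(position, orientation): joint angles nearest the present ones, or None.
- r.get_state(): the state.
- r.get_image(name): name is "scene" or "side" or "wrist"; returns a dict with "img" (480x640x3 uint8, red, green, blue), "depth" (480x640 float32, mm along the optical axis (not along the pixel's ray), 0 where there is no reading), "fx", "fy", "cx", "cy" (pixels), "xyz" and "rotation" of the camera in the world. Camera axes: x right, y down, z forward; pixel columns grow to the right and rows downward; lengths in mm; the calibration is good to about 2 mm. A picture is of the moment at which its call begins.
A pose or a line that the arm cannot do raises r.Unreachable and nothing moves.
- r.finish_job(): hands the job in; it is judged then, once.
The state is a dict: "t": time; "qpos": joint angles; "qd": joint speeds; "joint_torque": joint torques, N m; "eef_pos": TCP position; "eef_rot": TCP orientation; "wrist_force": force on the tool from outside, world axes, zero at the start; "wrist_torque": the same for the moment, N m; "grip_width": finger opening in mm; "grip_force": force on a finger pad.
Only numpy, scipy, OpenCV 4.12 (cv2) and the standard library are available. Lean on these libraries where they do the work, as an engineer would, in place of code of your own. Each camera call takes 0.05 s, during which the arm holds its last target. There are 200 camera calls.

## Working session

There is one attempt and no reset: what is moved stays moved. The work goes in short steps, each a Python script; the robot and the scene stay as the last script left them, time stands still between calls to the robot, and variables do not carry over. Pictures are saved under pics/ and viewed, at most 14 in all, crops included, and the job is handed in when it is done.

```bash
ls; mkdir -p pics
python3 - <<'E'
from bench import r
import cv2,numpy as np
s=r.get_state();print(s['t'],s['eef_rot'])
for n in("scene","side"):
    d=r.get_image(n);cv2.imwrite(f"pics/{n}0.png",d["img"][:,:,::-1]);np.savez(f"{n}0.npz",**d)
    print(n,d["fx"],d["fy"],d["cx"],d["cy"],d["xyz"],np.array(d["rotation"]))
E
```

```text
pics
0.0 [ 9.86021478e-01  1.66615423e-01 -3.91286209e-05 -9.72098248e-04]
scene 502.29691525249495 502.29691525249495 321.9998436944041 238.99891199907015 [-118.16352069  626.44978176  497.25662079] [-0.36277903  0.78151426 -0.46291711  0.2081696 ]
side 468.4092063239143 468.4092063239143 325.59619817825234 244.9671381004225 [ 350.43291802 -645.79010181  451.30838403] [ 0.85157016 -0.10176584  0.05552833 -0.51126175]
```

View pics/scene0.png

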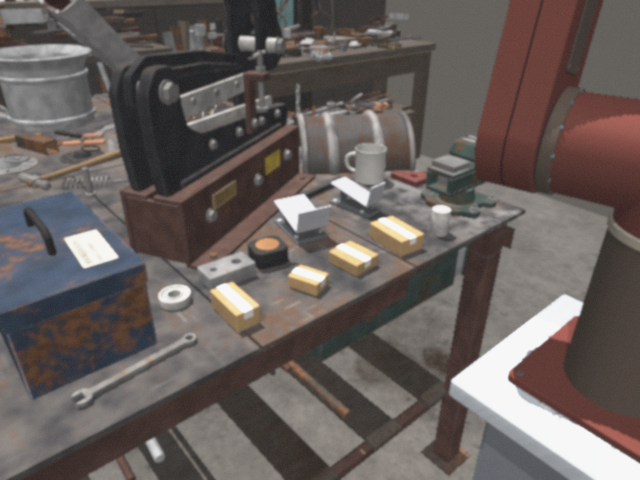

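View pics/side0.png

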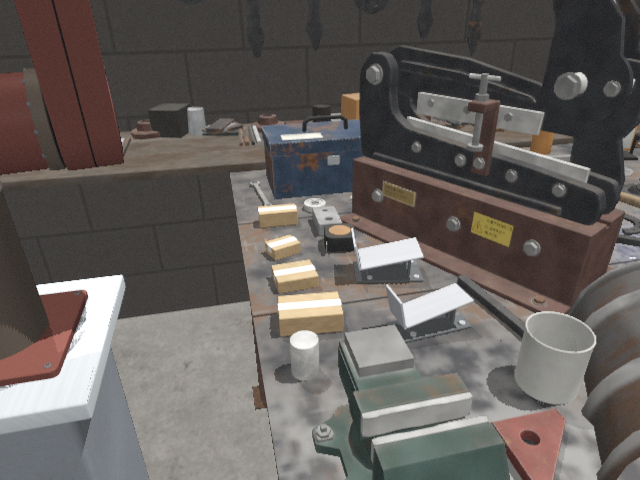

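The scene view shows cartons at about (235,305), (308,280), (353,258) and (396,235). The stands are at (302,215) and (358,193), and the bystanders at (225,268), (268,250), (175,297) and (441,220). The side view agrees. Next I'll measure by merging the depth clouds.

```bash
cat > vis.py <<'E'
import numpy as np,cv2
from scipy.spatial.transform import Rotation as R
def cloud(d):
    Z=d["depth"].astype(float);v,u=np.mgrid[:480,:640]
    P=np.stack([(u-d["cx"])/d["fx"]*Z,(v-d["cy"])/d["fy"]*Z,Z],-1)
    W=P@R.from_quat(d["rotation"]).as_matrix().T+d["xyz"]
    W[Z==0]=np.nan
    return W
def orange(img):
    h=cv2.cvtColor(np.ascontiguousarray(img),cv2.COLOR_RGB2HSV)
    return cv2.inRange(h,(10,80,110),(28,255,255))
E
python3 - <<'E'
from vis import *
H={}
pts=[];cols=[]
for n in("scene","side"):
    d={k:v for k,v in np.load(f"{n}0.npz").items()}
    W=cloud(d);m=orange(d["img"]);
    m2=cv2.morphologyEx(m,cv2.MORPH_CLOSE,np.ones((11,11)))
    k,lab,st,_=cv2.connectedComponentsWithStats(m2)
    for i in range(1,k):
        if st[i,4]<150: continue
        p=W[lab==i];p=p[~np.isnan(p[:,0])]
        c=np.median(p,0)
        if not(200<c[0]<1000 and abs(c[1])<600 and c[2]<60): continue
        top=np.percentile(p[:,2],90);q=p[np.abs(p[:,2]-top)<4]
        rr=cv2.minAreaRect(q[:,:2].astype(np.float32))
        print(n,st[i],"top %.1f"%top,np.round(rr[0],1),np.round(rr[1],1),round(rr[2],1),len(q))
    ok=~np.isnan(W[...,0])
    pts.append(W[ok]);cols.append(d["img"][ok])
P=np.vstack(pts);C=np.vstack(cols)
# top-down colour map x 250..900 up, y 450..-350 ; 1px=1mm
s=(P[:,0]>300)&(P[:,0]<850)&(P[:,1]>-400)&(P[:,1]<400)&(P[:,2]>-20)&(P[:,2]<150)
P,C=P[s],C[s];o=np.argsort(P[:,2]);P,C=P[o],C[o]
im=np.zeros((550,800,3),np.uint8);im[(850-P[:,0]).astype(int).clip(0,549),(400-P[:,1]).astype(int).clip(0,799)]=C[:,::-1]
im=cv2.dilate(im,np.ones((2,2)));cv2.imwrite("pics/top0.png",im)
# table level and white decks
print("table z",np.percentile(P[:,2],[5,25,50]))
E
```

```text
scene [ 329  216   95   60 2675] top 33.9 [457.  -65.5] [62.3 97.3] 84.1 719
scene [255 238  25  13 256] top 35.2 [565.3 169.9] [44.8 47.9] 64.2 254
scene [288 265  40  31 812] top 24.5 [448.3 167.1] [57.7 43.8] 19.5 450
scene [210 282  69  50 971] top 33.9 [459.2 308.5] [43.9 85. ] 88.4 318
scene [288 361  24  19 159] top -536.9 [741.3 -39.1] [91.4 18.6] 1.2 90
side [259 211  38  17 505] top 31.5 [459.7 287.4] [ 9.  81.1] 88.7 107
side [329 225  22  10 191] top 37.6 [567.8 169.7] [47.  42.3] 74.3 191
side [265 243  35  17 315] top 22.1 [446.3 149.7] [33.1 67.3] 76.4 89
side [274 276  44  17 466] top 22.7 [453.   26.4] [19.9 72.5] 78.7 130
side [ 279  314   64   22 1025] top 31.7 [453.9 -95.8] [ 5.2 93.8] 83.0 240
table z [-1.2427941   1.24413974 17.47771351]
```

View pics/top0.png

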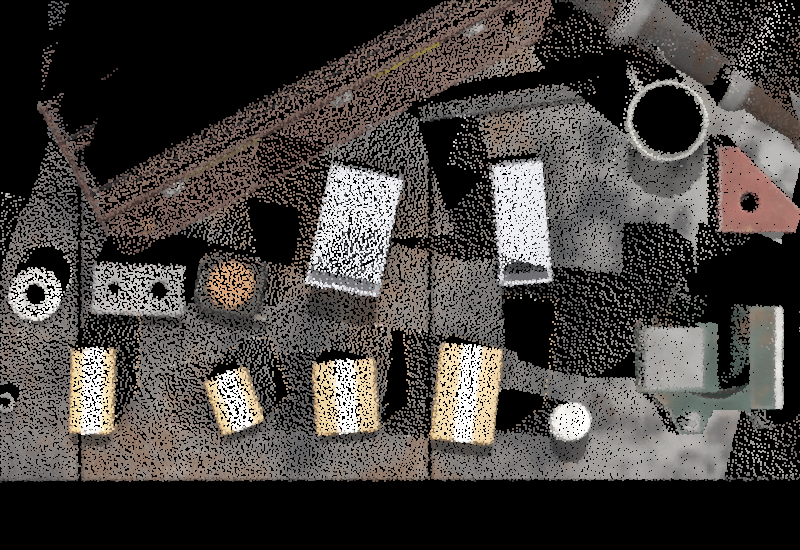

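```bash
cat > fit.py <<'E'
from vis import *
import json
dd=[{k:v for k,v in np.load(f"{n}0.npz").items()} for n in("scene","side")]
P=np.vstack([cloud(d).reshape(-1,3) for d in dd]);P=P[~np.isnan(P[:,0])]
T=P[(np.abs(P[:,2])<6)&(P[:,0]>400)&(P[:,0]<600)&(np.abs(P[:,1])<350)];print("table",np.median(T[:,2]))
out={}
for n,c,w,l,h in(("wide_long",(457,-66),60,96,34),("wide_short",(455,54),60,72,24),("narrow_long",(459,308),42,84,34),("narrow_short",(448,167),42,58,24)):
    q=P[(np.hypot(*(P[:,:2]-c).T)<65)&(np.abs(P[:,2]-h)<3.5)]
    # drop strays: largest blob on a 2 mm grid
    g=np.zeros((80,80),np.uint8);ij=((q[:,:2]-c)/2+40).astype(int);g[ij[:,0],ij[:,1]]=1
    k,lab,st,_=cv2.connectedComponentsWithStats(cv2.dilate(g,np.ones((3,3))));b=1+np.argmax(st[1:,4])
    q=q[lab[ij[:,0],ij[:,1]]==b]
    (x,y),(a,bb),an=cv2.minAreaRect(q[:,:2].astype(np.float32))
    if a<bb: an-=90;a,bb=bb,a
    an=(an+90)%180-90
    out[n]=[x,y,np.radians(an),w,l,h];print(n,round(x,1),round(y,1),"yaw",round(an,1),"size",round(a,1),round(bb,1),len(q))
for n,c in(("wide_deck",(622,42)),("narrow_deck",(625,-122))):
    q=P[(np.abs(P[:,0]-c[0])<80)&(np.abs(P[:,1]-c[1])<60)&(P[:,2]>25)&(P[:,2]<110)]
    rng=np.random.default_rng(0);best=0
    for _ in range(800):
        a=q[rng.choice(len(q),3,0)];nn=np.cross(a[1]-a[0],a[2]-a[0]);L=np.linalg.norm(nn)
        if L<200: continue
        nn/=L*np.sign(nn[2]) or 1
        if abs(np.degrees(np.arccos(nn[2]))-12)>4: continue
        i=np.abs((q-a[0])@nn)<2
        if i.sum()>best: best=i.sum();I=i
    f=q[I];m=f.mean(0);z=np.linalg.svd(f-m,full_matrices=False)[2][2];z*=np.sign(z[2])
    y=np.cross(z,[0,0,1]);y/=np.linalg.norm(y);x=np.cross(y,z)
    if x[2]>0: x,y=-x,-y
    r2=np.c_[(f-m)@x,(f-m)@y].astype(np.float32)
    rc=cv2.minAreaRect(r2);an=rc[2];an=(an+45)%90-45
    x,y=x*np.cos(np.radians(an))+y*np.sin(np.radians(an)),y*np.cos(np.radians(an))-x*np.sin(np.radians(an))
    u=(f-m)@x;v=(f-m)@y
    e=np.percentile(u,[.3,99.7]);ev=np.percentile(v,[.5,99.5])
    print(n,"slope %.1f"%np.degrees(np.arccos(z[2])),"rect-vs-slope",round(an,1),"yaw of x",np.degrees(np.arctan2(x[1],x[0])).round(1),"len",np.ptp(e).round(1),"wid",np.ptp(ev).round(1),best)
    o=m+x*(e[0]+110)+y*ev.mean()
    Q=q-o;w=(Q@z>15)&(Q@z<50)&(np.abs(Q@x)<15);print("  backstop x",np.percentile(Q[w]@x,[2,10,50,90,98]).round(1),"y",np.percentile(Q[w]@y,[1,99]).round(1),"ztop",np.percentile(Q[w]@z,99).round(1),"origin",o.round(1),"low-end estimate",(m+x*e[1]+y*ev.mean()).round(1))
    out[n]=[o.tolist(),x.tolist(),y.tolist(),z.tolist()]
json.dump(out,open("fit.json","w"))
E
python3 fit.py
```

```text
table 0.5369102323578261
wide_long 457.1 -66.6 yaw -5.9 size 97.6 64.5 2287
wide_short 454.1 54.4 yaw 3.2 size 74.3 64.0 1495
narrow_long 460.6 307.4 yaw 0.2 size 88.3 47.9 1254
narrow_short 450.1 166.2 yaw 18.2 size 60.8 46.9 845
wide_deck slope 11.3 rect-vs-slope 3.6 yaw of x 168.6 len 114.4 wid 73.7 1715
  backstop x [-0.3  1.1  3.4  5.3  6.3] y [-36.6  36. ] ztop 46.4 origin [572.8  55.7  31.9] low-end estimate [568.6  56.6  31.1]
narrow_deck slope 12.0 rect-vs-slope -1.0 yaw of x -175.1 len 113.7 wid 51.2 1822
  backstop x [-0.3  1.1  3.   3.8  4.5] y [-26.   25.4] ztop 47.1 origin [ 579.5 -125.    31.3] low-end estimate [ 575.9 -125.3   30.6]
```

```bash
cat > act.py <<'E'
from bench import r
import numpy as np,json
from scipy.spatial.transform import Rotation as R
F=json.load(open("fit.json"))
def deck(n):
    o,x,_,_=F[n];o=np.array(o);yaw=np.arctan2(x[1],x[0]);s=np.radians(12)
    x=np.array([np.cos(yaw)*np.cos(s),np.sin(yaw)*np.cos(s),-np.sin(s)])
    y=np.array([-np.sin(yaw),np.cos(yaw),0]);return o,x,y,np.cross(x,y)
def quat(y,z,pos):
    """tool z along z, tool y along +-y: the choice with the last joint nearest mid-range"""
    c=[]
    for s in(1,-1):
        q=R.from_matrix(np.c_[np.cross(s*y,z),s*y,z]).as_quat();j=r.ik(pos,q)
        if j is not None:c.append((abs(j[5]),q))
    return min(c,key=lambda t:t[0])[1]
def st(m):
    s=r.get_state();print(m,"t %.1f"%s["t"],"tcp",np.round(s["eef_pos"],1),"w %.1f"%s["grip_width"],"gf %.0f"%s["grip_force"],"F",np.round(s["wrist_force"],1),flush=True);return np.array(s["eef_pos"])
def pick(n,zt=0,probe=False):
    x,y,a,w,l,h=F[n];p=np.array([x,y,0.])
    q=quat(np.array([-np.sin(a),np.cos(a),0]),np.array([0,0,-1.]),p+[0,0,100])
    r.set_gripper(min(85,w+18))
    r.movep(p+[0,0,170],q)
    r.move_l(p+[0,0,h+15],speed=200)
    hit=r.move_l(p+[0,0,zt],speed=50,contact_N=6);c=st(f"down hit={hit}")
    if hit: r.move_l(c+[0,0,6],speed=50)
    r.set_gripper(0,50);c=st("gripped")
    r.move_l(c+[0,0,150],speed=200);st("lifted")
    return c[2]
def place(n,dn,base,g):
    """g: tool height above the carton's underside; base: deck height of the support"""
    x,y,a,w,l,h=F[n];o,X,Y,Z=deck(dn)
    at=lambda u,z:o+X*u+Z*(z+g)
    q=quat(Y,-Z,at(-l/2-9,base+80))
    r.movep(at(-l/2-9,base+90),q)
    r.move_l(at(-l/2-9,base+4),speed=120);st("above")
    hit=r.move_l(at(-l/2+6,base+4),speed=25,contact_N=6);c=st(f"slid hit={hit}")
    print("  deck x of centre",((c-o)@X).round(1),"(nominal",-l/2,")")
    if hit:c=c-X*1
    hit=r.move_l(c-Z*8,speed=15,contact_N=6);c=st(f"lowered hit={hit}")
    print("  underside height on deck",((c-o)@Z-g).round(1))
    r.set_gripper(min(85,w+16));r.move_l(c+Z*90,speed=200);st("released")
E
python3 - <<'E'
from act import *
g=pick("wide_long",-2);print(g)
json.dump(g,open("g.json","w"))
import cv2
cv2.imwrite("pics/held.png",r.get_image("side")["img"][:,:,::-1])
E
```

```text
down hit=False t 4.4 tcp [457.4 -66.7  -1.7] w 77.8 gf 0 F [ 0.2 -0.9  0. ]
gripped t 4.7 tcp [457.7 -66.8  -1.4] w 59.3 gf 55 F [-0.5  0.5  4.7]
lifted t 5.6 tcp [456.5 -66.4 147. ] w 59.7 gf 55 F [-0.4  0.6 -3.9]
-1.3762222813510951
```

View pics/held.png

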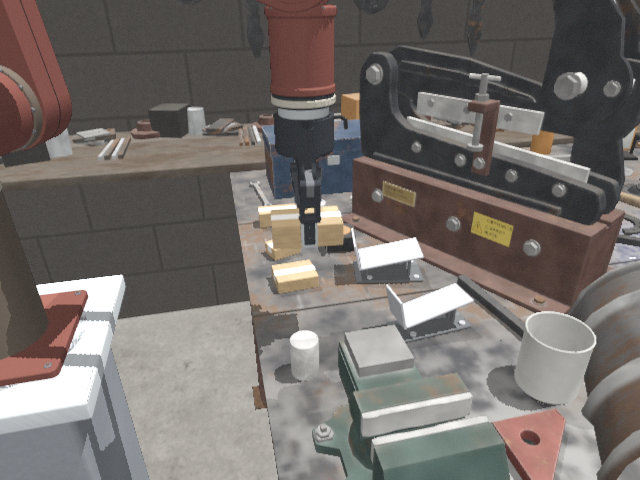

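The side view shows the big carton held level at about (307,230), with the fingertips close to its underside at (309,243). Placing it now.

Run:
```python
from act import *
place("wide_long","wide_deck",0,json.load(open("g.json")))
import cv2
d=r.get_image("scene");e=r.get_image("side")
a=cv2.resize(d["img"][140:280,230:420],None,fx=3,fy=3);b=cv2.resize(e["img"][180:340,270:480],None,fx=2.6,fy=2.6)
a=a[:,:400];b=b[:a.shape[0],:400]
cv2.imwrite("pics/p1.png",np.hstack([a[:b.shape[0]],b])[:,:,::-1])
```

```text
above t 8.8 tcp [627.5  44.8  47. ] w 59.3 gf 55 F [ 0.6  1.5 -2.6]
slid hit=True t 9.3 tcp [617.   46.9  44.5] w 59.5 gf 56 F [ 3.9 -0.1 -0.2]
  deck x of centre -46.7 (nominal -48.0 )
lowered hit=True t 9.7 tcp [618.2  46.5  38.6] w 59.5 gf 56 F [-2.3  0.4  5. ]
  underside height on deck -1.7
released t 10.6 tcp [599.5  50.2 126.1] w 76.0 gf 0 F [-0.7 -0.2 -0.3]
```

View pics/p1.png

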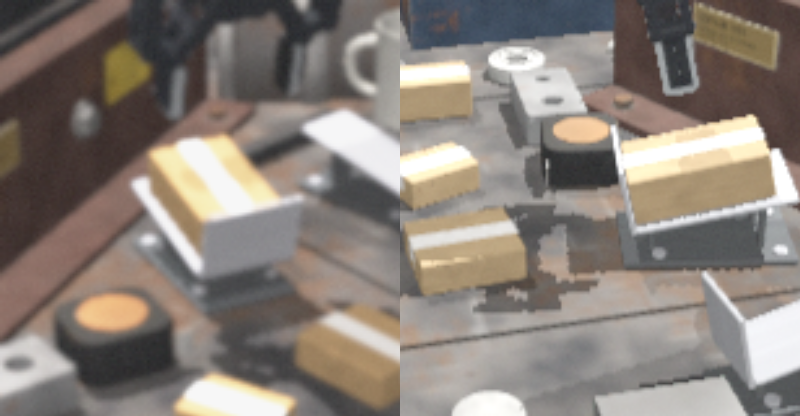

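The carton lies flat against the backstop and about centred, at (210,180) in the left crop and (695,170) in the right. Next I'll place the wide short carton, then the narrow long one.

Run:
```python
from act import *
g=pick("wide_short",0)
if r.get_state()["grip_width"]>50:
    place("wide_short","wide_deck",33,g)
    g=pick("narrow_long",1)
    if r.get_state()["grip_width"]>34: place("narrow_long","narrow_deck",0,g)
import cv2
d=r.get_image("scene");e=r.get_image("side")
a=cv2.resize(d["img"][140:280,250:420],None,fx=2.4,fy=2.4);b=cv2.resize(e["img"][200:340,320:480],None,fx=2.4,fy=2.4)
cv2.imwrite("pics/p2.png",np.hstack([a,b])[:,:,::-1])
```

```text
down hit=False t 15.1 tcp [4.543e+02 5.440e+01 1.000e-01] w 78.1 gf 0 F [-0.4  0.5 -0. ]
gripped t 15.4 tcp [454.8  54.3   0.7] w 58.6 gf 54 F [0.  0.1 4.1]
lifted t 16.3 tcp [453.7  54.4 149.2] w 59.0 gf 54 F [-0.2  0.1 -1.5]
above t 19.6 tcp [608.8  48.6  78.8] w 58.7 gf 54 F [-0.6 -0.9 -1. ]
slid hit=True t 20.0 tcp [598.6  50.7  76.6] w 58.9 gf 55 F [3.1 0.2 0.9]
  deck x of centre -35.0 (nominal -36.0 )
lowered hit=True t 20.4 tcp [599.7  50.3  71.4] w 58.7 gf 55 F [-0.9  0.9  4.2]
  underside height on deck 32.2
released t 21.3 tcp [581.1  54.  158.8] w 75.9 gf 0 F [ 0.2  0.  -0.1]
down hit=False t 24.6 tcp [461.  307.5   1.4] w 59.8 gf 0 F [ 0.3 -0.5 -0. ]
gripped t 24.9 tcp [461.2 307.7   1.7] w 41.7 gf 51 F [-0.8 -0.7  4.2]
lifted t 25.8 tcp [460.1 307.2 150.1] w 41.7 gf 50 F [-0.1 -0.4 -1.9]
above t 28.5 tcp [ 628.6 -121.    48.2] w 41.7 gf 50 F [ 0.3  0.1 -1.6]
slid hit=True t 29.0 tcp [ 617.8 -121.9   45.8] w 41.5 gf 51 F [ 3.2 -0.2  0.9]
  deck x of centre -40.6 (nominal -42.0 )
lowered hit=True t 29.4 tcp [ 618.9 -121.5   40.3] w 41.5 gf 52 F [-1.2  0.4  4.9]
  underside height on deck -1.1
released t 30.3 tcp [ 599.9 -123.   127.8] w 57.9 gf 0 F [ 0.1  0.2 -1.1]
```

View pics/p2.png

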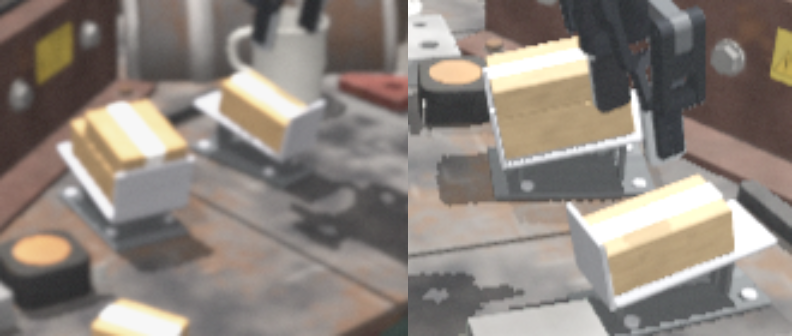

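The wide stack at (125,150) and the narrow long carton at (265,110) both sit flat against their backstops. Next is the last carton, then I'll move the arm clear and measure all four.

```bash
cat > check.py <<'E'
from act import *
from vis import *
ds=[r.get_image(n) for n in("scene","side")]
P=np.vstack([cloud(d).reshape(-1,3) for d in ds]);P=P[~np.isnan(P[:,0])]
for dn,w,L,l in(("wide_deck",60,96,72),("narrow_deck",42,84,58)):
    o,X,Y,Z=deck(dn);q=np.c_[(P-o)@X,(P-o)@Y,(P-o)@Z]
    q=q[(q[:,0]>-105)&(q[:,0]<8)&(np.abs(q[:,1])<45)]
    t=q[(np.abs(q[:,2]-58)<5)]
    rc=cv2.minAreaRect(t[:,:2].astype(np.float32));A=np.linalg.lstsq(np.c_[t[:,:2],np.ones(len(t))],t[:,2],rcond=None)[0]
    print(dn,"short top: centre",np.round(rc[0],1),"size",np.round(rc[1],1),"ang",round(rc[2],1),"z med",np.median(t[:,2]).round(1),"tilt deg",np.degrees(A[:2]).round(1))
    s=q[(q[:,2]>8)&(q[:,2]<30)&(q[:,0]<-10)]
    print("   long x min, y range",np.percentile(s[:,0],1).round(1),np.percentile(s[:,1],[1,99]).round(1),"nominal",-L)
a=cv2.resize(ds[0]["img"][140:320,150:420],None,fx=1.45,fy=1.45);b=cv2.resize(ds[1]["img"][180:360,240:510],None,fx=1.45,fy=1.45)
cv2.imwrite("pics/p3.png",np.hstack([a,b])[:,:,::-1])
E
python3 - <<'E'
from act import *
g=pick("narrow_short",1)
if r.get_state()["grip_width"]>34: place("narrow_short","narrow_deck",33,g)
r.move_j([-1.362,.22,1.526,0,1.395,-.126])
import check
st("end")
E
```

```text
down hit=False t 33.6 tcp [450.3 166.3   1.1] w 59.7 gf 0 F [-0.1  0.2 -0.5]
gripped t 33.9 tcp [450.9 166.4   1.7] w 41.2 gf 51 F [ 0.  -0.4  3.2]
lifted t 34.8 tcp [449.8 166.2 150.3] w 41.3 gf 50 F [-0.3 -0.2 -0.1]
above t 36.8 tcp [ 609.1 -122.5   77.9] w 41.1 gf 50 F [-0.2 -0.1 -0.9]
slid hit=True t 37.3 tcp [ 600.4 -123.6   76.2] w 40.5 gf 51 F [ 2.7 -0.1  1.9]
  deck x of centre -29.8 (nominal -29.0 )
lowered hit=True t 37.6 tcp [ 601.5 -123.3   71.4] w 40.7 gf 52 F [-2.6  0.4  5. ]
  underside height on deck 32.9
released t 38.6 tcp [ 582.6 -124.8  158.8] w 58.2 gf 0 F [-0.7 -0.5 -0.2]
wide_deck short top: centre [-36.   -0.8] size [76.3 64.5] ang 0.9 z med 56.9 tilt deg [-0.2 -0.1]
   long x min, y range -95.4 [-32.2  31.1] nominal -96
narrow_deck short top: centre [-30.   -1.8] size [60.7 49.8] ang 3.3 z med 57.8 tilt deg [-0.4 -0.7]
   long x min, y range -83.8 [-24.4  21.9] nominal -84
end t 40.8 tcp [ 206.4 -589.9  231.7] w 57.9 gf 0 F [-0.6  0.5 -1.3]
```

View pics/p3.png

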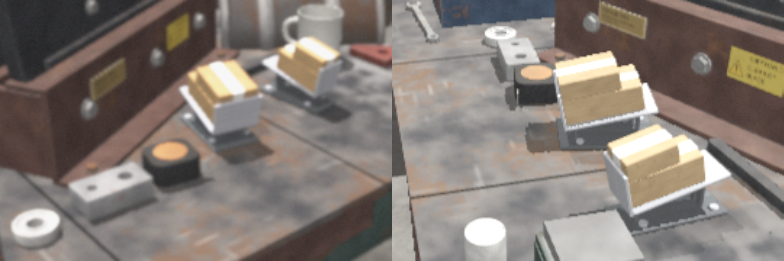

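Both stacks, at (225,90) and (305,70) in the left crop, are flat, centred and against their backstops. The bystanders look untouched, so I'm handing the job in.

```bash
python3 -c "
from bench import r
print(r.finish_job())"
```

```text
the job is handed in; nothing more can be done
None
```

All four cartons are stacked on their stands, flat, centred and against the backstops, with the bystanders apparently where they were; the job was handed in at about 41 s, and no verdict was returned.

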